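Unplug the particle counter's interlock and hold its recessed reset down

TASK

Reset the white particle counter on the cleanroom bench: first pull the interlock plug straight up out of its socket and set it down in the shallow steel tray, lowering it in and not dropping it. Then take the square-handled stylus from its stand, reach its thin tip through the round aperture in the counter's top and push the recessed reset button fully down; finish while still gripping the stylus and holding the button down. Never press the button while the plug is in, and leave the beaker, the bottle and the jar where they stand.

Things in the scene. Friction and masses are not known exactly. Their poses are not given: they have to be found in the camera images.
- counter: White particle counter, fixed box 150 (x) x 200 (y) x 90 mm high, dark screen on its -x face. Origin at the centre of its underside, z up. Flat top panel at z = 90 mm. In its frame the plug's socket is at x = 0, y = +55 mm, the round aperture at x = 0, y = -55 mm; a steel air inlet (18 mm wide, 22 mm high) stands on the top at x = +50, y = 0.
- aperture (a point): Centre of the round aperture (15 mm diameter) in the counter's top panel, at the panel's upper face. Axes as the counter's. Below the 6 mm panel is a free space; the reset button's flat top, 20 mm in diameter, lies centred 18 mm below the panel's upper face.
- reset_button (a joint): Travel of the recessed reset button, m: 0 is up, 0.006 is fully down on its stop. Spring return: it starts to move at 2 N and needs 5 N at the stop.
- plug: Interlock plug, 30 g: black head 16 (x) x 28 (y) x 34 mm high over a grey blade 8 x 16 mm, 26 mm long. Origin at the centre of the head's underside, which rests on the counter's panel when plugged in; z up, blade to z = -26 mm. Plugged in, its axes are the counter's. A sprung ball in the socket catches a groove in the blade: pull straight up with 5 to 10 N; free once 26 mm up.
- tray: Shallow open steel tray, fixed, 170 (x) x 140 (y) x 30 mm high outside, walls 4 mm, floor about 4 mm. Origin at the centre of its underside, z up. To the left or to the right of the counter.
- stand: Aluminium stand block, fixed, 60 x 60 x 50 mm high, with a 9 mm hole 48 mm deep in its top that the stylus stands in. Origin at the centre of its underside. On the other side of the counter from the tray.
- stylus: Stylus, 45 g, upright in the stand: square handle 14 x 14 mm, 64 mm long, above a round steel shaft 6 mm in diameter and 45 mm long with a rounded end. Origin at the centre of the handle's underside (the shoulder, which rests on the stand's top); z up along the handle, x and y square to its flat sides; its yaw differs from the stand's.
- stylus_tip (a point): The stylus's lower end, 45 mm below its origin. Axes as the stylus's.
- beaker: Loose steel beaker, 68 mm in diameter, 75 mm high; a bystander. Origin at the centre of its underside.
- bottle: Loose white bottle, 60 mm in diameter, 140 mm high; a bystander. Origin at the centre of its underside.
- jar: Loose glass jar with a steel lid, 48 mm in diameter, 45 mm high, beyond the counter; a bystander. Origin at the centre of its underside.
There are look-alikes about, which are no part of the job. Several things have the shape of the plug; the one meant has the colours described above.

How it is judged (in metres and radians):
On the way, in this order (a step that is already met when the one before it is completed fails the run):
1. the plug is pulled clear of its socket by the gripper (z of plug in the frame of counter above 0.118 m and contact force between the fingers and plug above 0.5 N), for 0.1 s.
2. the plug, still gripped, is lowered into the tray: its head's underside over the tray and less than 55 mm above the tray's underside (x of plug in the frame of tray between -0.081 and 0.081 m and y of plug in the frame of tray between -0.066 and 0.066 m and z of plug in the frame of tray below 0.055 m and contact force between the fingers and plug above 0.5 N).
3. the plug rests in the tray, let go (x of plug in the frame of tray between -0.081 and 0.081 m and y of plug in the frame of tray between -0.066 and 0.066 m and z of plug in the frame of tray below 0.05 m and contact force between plug and tray above 0.05 N and contact force between the fingers and plug below 0.05 N and linear speed of plug below 0.05 m/s), for 0.2 s.
4. the gripped stylus, through the aperture, holds the button down (value of joint reset_button above 0.0045 m and contact force between stylus and counter above 1.5 N and contact force between the fingers and stylus above 2 N and horizontal distance between stylus_tip and aperture below 0.008 m and z of stylus_tip in the frame of counter below 0.075 m), for 0.3 s.
At the end, for the whole second after the job is handed in: For the last second the gripped stylus, tip within 8 mm of the aperture's axis and 15 mm or more below the panel, pushes over 1.5 N and holds the button over 4.5 mm of 6 mm down; the plug lies still and untouched in the tray; beaker, bottle and jar within 30 mm of their starts (all of step 3 and all of step 4 and distance of each of beaker, bottle, jar from where it was at the start of the episode below 0.03 m); the arm keeps its last pose, push and grip.
It fails at once if the button is pressed (over 2 mm) while the plug is in its socket (value of joint reset_button above 0.002 m and z of plug in the frame of counter below 0.112 m and horizontal distance between plug and counter below 0.075 m).
It fails at once if beaker, bottle or jar is moved by more than 30 mm or tipped over (distance of any of beaker, bottle, jar from where it was at the start of the episode above 0.03 m or angle between any of beaker, bottle, jar's own z axis and vertical above 0.6 rad).
It also fails if it takes over 61 s, if anything falls off the work surface, if the arm or the gripper's body presses on something with over 40 N, if the wrist force passes 120 N, or if a joint passes its speed limit or range.

ROBOT

A 6-joint arm with a two-finger parallel gripper is mounted at the origin on the work surface. World frame = base frame: x ahead of the robot, y to its left, z up, the work surface at z = 0. Lengths are in m, angles in degrees, forces in N, time in s.
With the tool pointing down it reaches from about 0.35 to 0.875 m from the base axis. Payload 4.2 kg.
Tool frame: the origin (TCP) lies between the finger pads; the fingertips stand 8 mm ahead of it and the grasp point (between the pads) lies 11 mm behind it; x points along the fingers, y is the direction in which the jaws open and shut, and the axes are right-handed (so a half turn about x gives the same grasp; the last joint's range is limited). The gripper opens to 87 mm and grips with 3 to 60 N. Pads are 19 mm wide; open, the fingers measure 117 mm over their backs; the gripper's body (75 mm by 190 mm) begins 51 mm behind the grasp point.
Start: joints at [-57.204, 22.042, 0.453, 0, -68.411, -14.817], TCP at [0.193, -0.594, 0.231] pointing down, gripper open.
Joint ranges: [-179.83, 179.83], [-69.29, 118.12], [-61.27, 80.66], [-181.25, 117.63], [-171.15, -9.14], [-177.46, 177.46]. Speed limits (degrees/s): [159.86, 159.86, 180, 180, 180, 180].

INTERFACE

Orientations are given as a 3x3 rotation matrix whose columns are the frame's x, y, z axes.
In Python, from station import r gives the robot as it stands. The module is installed in compiled form; this text tells all that it offers.
- The arm moves only by the tool move_arm, never from a script. Its argument "increments" is one flat list of numbers, 7 for each row, row after row: the turn, a rotation vector about the tool's x, y, z in degrees, then the shift along the tool's x, y, z in m, then the finger opening in m, from 0 to 0.087. A call has 1 to 12 rows; each row is the pose to reach, as a shift and turn from the pose commanded when the call began, along the tool's axes at that moment; what a row does not reach only later rows make up. A row lasts 1/12 s, in which the tool goes at most 41.7 mm and 7.16 degrees, less where a joint would pass 70% of its speed; a pose out of reach is approached as far as the arm can. A call with a gripper value outside its range is refused whole. The fingers move at their own pace and stop on an object; the grip force is fixed at half the most. Time passes only in rows, so rows that repeat a pose let the fingers close. It gives the time, the measured TCP pose, the force and the opening at its end, in the units of the state.
- r.sense(): the state, without advancing time (a new reading comes with each control period).
- r.capture(name): name is "scene" or "side" or "wrist"; returns the picture (480x640x3 uint8, red, green, blue); there is no depth.
- r.calibration(name): a dict with "fx", "fy", "cx", "cy" (pixels), "D" ([k1, k2, p1, p2, k3] as OpenCV has them; the pictures are not rectified), "rvec" (rotation vector, rad) and "tvec" (3), from world to camera coordinates, as OpenCV has them; the wrist camera has in their place "tool_from_camera" (4x4, takes a point from camera to tool coordinates, whose origin is the TCP and whose axes are the tool frame's). Camera axes: x right, y down, z forward; pixel columns grow to the right and rows downward; lengths in m; the calibration is good to about 2 mm. A picture is of the moment at which its call begins: read the wrist's pose just before it. calibration takes no time and is no camera call.
- r.finish_job(): hands the job in, once; it reports no verdict.
The state is a dict: "time_s": time; "joints": joint angles; "joint_velocities": joint speeds; "effort": joint torques, N m; "tcp_pos": TCP position; "ee_rot": TCP orientation; "wrist_force": force on the tool from outside, world axes, zero at the start; "moment": the same for the moment, N m; "gripper_width": opening from 0.0 (shut) to 1.0 (fully open).
Only numpy, scipy, OpenCV 4.12 (cv2) and the standard library are available. Lean on these libraries where they do the work, as an engineer would, in place of code of your own. Each camera call takes 0.05 s, during which the arm holds its last target.

## Working session

There is one attempt and no reset: what is moved stays moved. The work goes in short steps, Python scripts to look and compute and a tool call to move; the robot and the scene stay as the last step left them, time stands still between calls to the robot, and variables do not carry over. Pictures are saved under pics/ and viewed, and the job is handed in when it is done.

Besides the shell and the picture viewer there is one more tool, called after "Emit:" as name(argument=value, ...), one argument or row to a line, values as JSON. move_arm: Moves the arm, as the interface text tells. Its arguments: {"type":"object","properties":{"increments":{"type":"array","items":{"type":"number"}}},"required":["increments"]}

```bash
mkdir -p pics; ls
python3 - <<'E'
from station import r
import cv2
s=r.sense();print(s)
for n in("scene","side","wrist"):
    im=r.capture(n);cv2.imwrite(f"pics/{n}0.png",im[:,:,::-1]);print(n,r.calibration(n))
E
```

```text
pics
{'time_s': 0.0, 'joints': array([-5.72031945e+01,  2.20896224e+01,  3.78239838e-01, -2.99921025e-02,
       -6.84104545e+01, -1.48167011e+01]), 'joint_velocities': array([ 0.09966506,  0.06424792, -0.03092481,  0.01171234, -0.05006175,
       -0.08621435]), 'effort': array([-8.41019278e-05, -3.90664887e+01,  1.87405944e+01,  4.21991095e+00,
        1.09867533e-02, -1.95784723e-04]), 'tcp_pos': array([ 0.19276637, -0.59390153,  0.22945847]), 'ee_rot': array([[-7.42643938e-04, -3.08502217e-01,  9.51223334e-01],
       [ 2.05109878e-03,  9.51221125e-01,  3.08503102e-01],
       [-9.99997621e-01,  2.18016098e-03, -7.36500806e-05]]), 'wrist_force': array([0.6720195 , 0.94312197, 0.14702983]), 'moment': array([0.03122568, 0.02155932, 0.03702836]), 'gripper_width': 1.00348013797396}
scene {'fx': 525.1542579633195, 'fy': 525.1542579633195, 'cx': 319.19576204057984, 'cy': 243.28655230403044, 'D': array([-0.01082044,  0.        ,  0.        ,  0.        ,  0.        ]), 'rvec': array([ 1.10591969,  2.17097621, -1.15318721]), 'tvec': array([ 0.33070919, -0.1724075 ,  1.53811363])}
side {'fx': 510.80049171049865, 'fy': 510.80049171049865, 'cx': 315.80345699889057, 'cy': 244.95536974890305, 'D': array([-0.01591322,  0.        ,  0.        ,  0.        ,  0.        ]), 'rvec': array([ 2.21374786, -0.13862256,  0.09331615]), 'tvec': array([-0.57283534,  0.11487722,  0.99038098])}
wrist {'fx': 353.728148511639, 'fy': 353.728148511639, 'cx': 321.62138895983225, 'cy': 238.06835414956808, 'D': array([-0.0668527,  0.       ,  0.       ,  0.       ,  0.       ]), 'tool_from_camera': array([[-2.83791483e-04, -2.73499213e-01,  9.61872185e-01,
        -1.55581441e-01],
       [ 9.99999846e-01, -5.36523137e-04,  1.42485443e-04,
         9.52685840e-04],
       [ 4.77097026e-04,  9.61872077e-01,  2.73499323e-01,
        -7.50629955e-02],
       [ 0.00000000e+00,  0.00000000e+00,  0.00000000e+00,
         1.00000000e+00]])}
```

View pics/scene0.png

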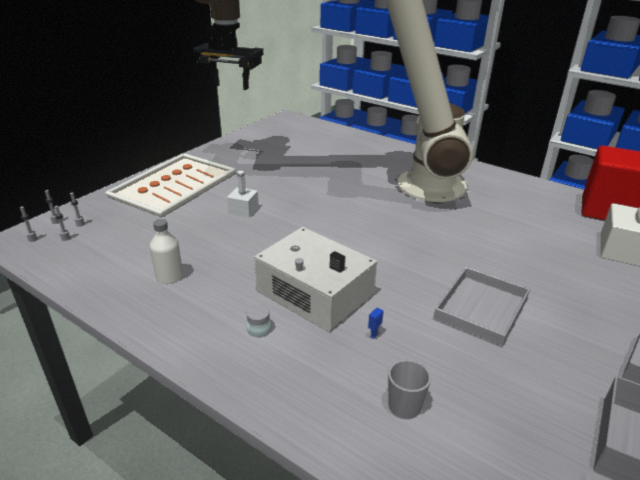

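View pics/side0.png

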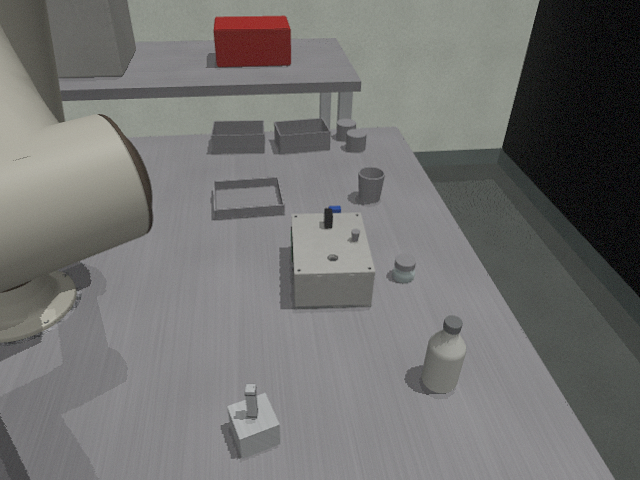

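View pics/wrist0.png

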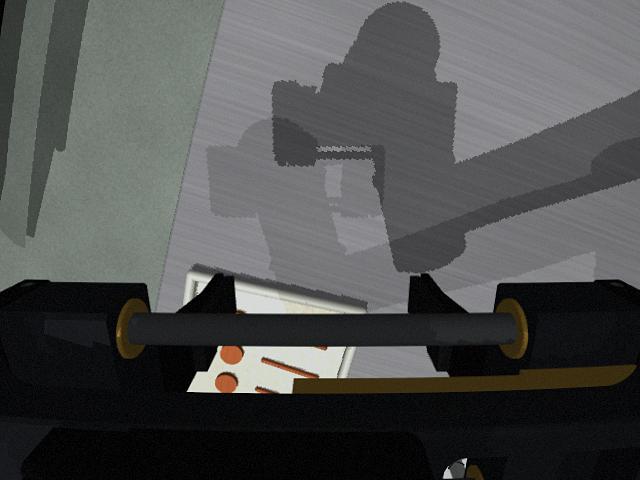

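Scene: candidates are the black plug in the counter at scene (337,262) / side (328,218), and a blue plug look-alike at scene (375,322) / side (335,210). The tray is at scene (482,305), with deeper bins at (620,420). The stylus is at scene (241,183) / side (251,400), with other stylus-like pins at (30-80,215). The black-headed plug in the counter is the one described, so I'll check it in crops.

```bash
cat > h.py <<'E'
import numpy as np, cv2
from station import r
def ray(n,uv,pose=None):
    c=r.calibration(n);K=np.array([[c['fx'],0,c['cx']],[0,c['fy'],c['cy']],[0,0,1]])
    p=cv2.undistortPoints(np.array([[uv]],float),K,c['D'])[0,0];d=np.array([p[0],p[1],1.])
    if n=='wrist':
        T=c['tool_from_camera'];pos,R=pose
        return pos+R@T[:3,3], R@T[:3,:3]@d
    R=cv2.Rodrigues(c['rvec'])[0];return -R.T@c['tvec'],R.T@d
def plane(n,uv,z,pose=None):
    o,d=ray(n,uv,pose);return o+d*(z-o[2])/d[2]
def tri(*obs):
    A=np.zeros((3,3));b=np.zeros(3)
    for o in obs:
        p,d=ray(*o);d=d/np.linalg.norm(d);M=np.eye(3)-np.outer(d,d);A+=M;b+=M@p
    x=np.linalg.solve(A,b)
    e=[np.linalg.norm((np.eye(3)-np.outer(d/np.linalg.norm(d),d/np.linalg.norm(d)))@(x-p)) for p,d in [ray(*o) for o in obs]]
    return x,e
def proj(n,P):
    c=r.calibration(n);K=np.array([[c['fx'],0,c['cx']],[0,c['fy'],c['cy']],[0,0,1]])
    return cv2.projectPoints(np.array([P],float),c['rvec'],c['tvec'],K,c['D'])[0][0,0]
E
python3 - <<'E'
import cv2,numpy as np
def crop(n,x,y,w,h,s):
    im=cv2.imread(f'pics/{n}0.png')[y:y+h,x:x+w];return cv2.resize(im,None,fx=s,fy=s,interpolation=cv2.INTER_CUBIC)
cv2.imwrite('pics/c_scene.png',crop('scene',245,215,140,110,5))
cv2.imwrite('pics/c_side.png',crop('side',280,190,110,120,5))
a=crop('scene',215,160,60,60,6);b=crop('side',215,375,70,85,6);
c=np.zeros((510,790,3),np.uint8);c[:360,:360]=a;c[:510,365:785]=b
cv2.imwrite('pics/c_sty.png',c)
E
```

```text
(no output)
```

View pics/c_scene.png

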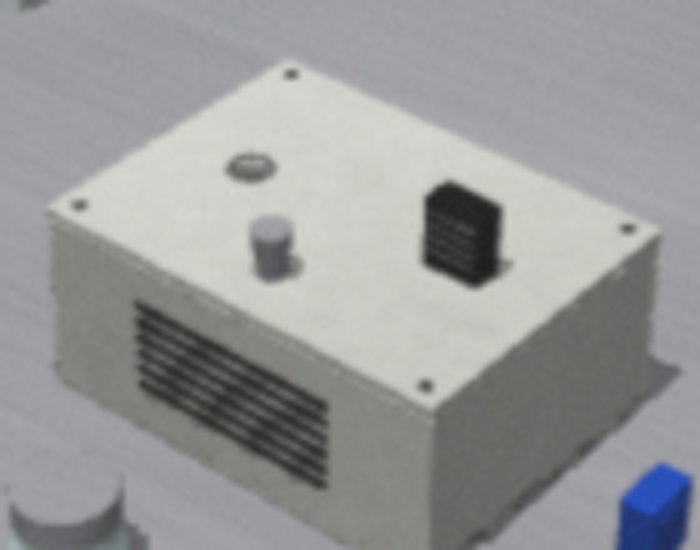

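View pics/c_side.png

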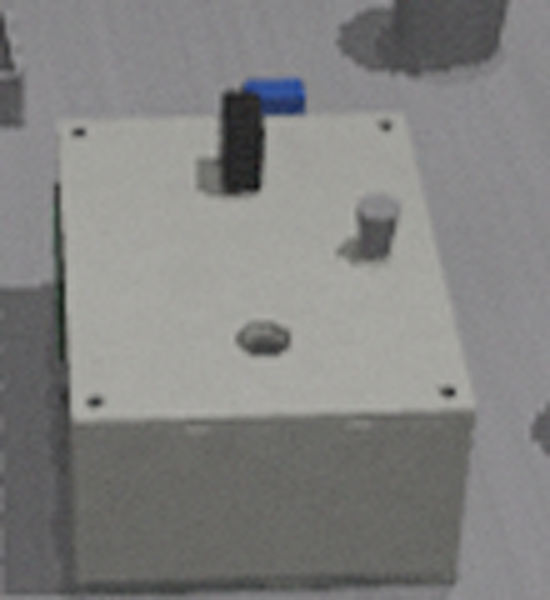

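View pics/c_sty.png

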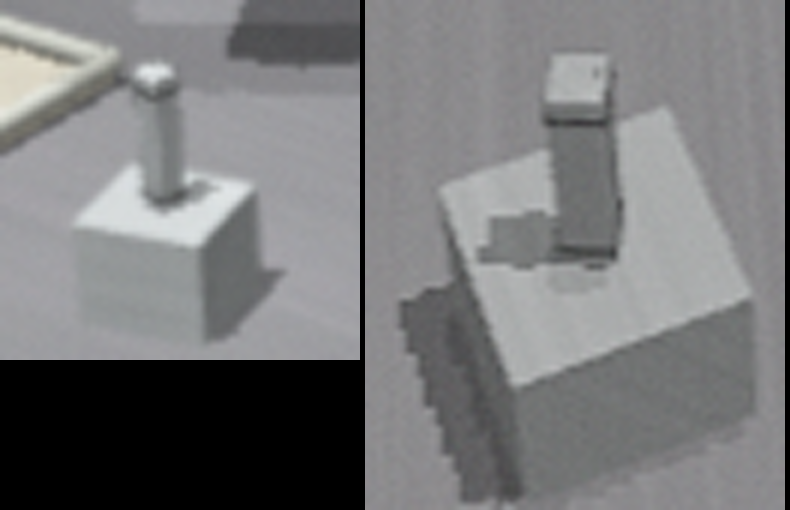

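The black ribbed plug head is confirmed in the socket; the blue plug behind it and the standing pins are look-alikes. Measuring next.

Run:
```python
from h import *
np.set_printoptions(precision=4,suppress=True)
def sc(u,v,s=5,o=(245,215)): return ((u+.5)/s-.5+o[0],(v+.5)/s-.5+o[1])
S={'mm':(291,74),'pm':(80,205),'mp':(628,229),'pp':(426,386)}
D={'mp':(78,132),'pp':(386,126),'mm':(95,401),'pm':(448,392)}
P={}
for k in S:
    a=sc(*S[k]);b=sc(*D[k],5,(280,190))
    P[k],e=tri(('scene',a),('side',b));print(k,P[k],e,plane('scene',a,.09),plane('side',b,.09))
c=sum(P.values())/4;dy=P['mp']+P['pp']-P['mm']-P['pm'];dx=P['pp']+P['pm']-P['mm']-P['mp']
print('counter',c,np.degrees(np.arctan2(dy[1],dy[0]))-90,np.degrees(np.arctan2(dx[1],dx[0])),np.linalg.norm(dx)/2,np.linalg.norm(dy)/2)
print('aperture',tri(('scene',sc(251,167)),('side',sc(264,338,5,(280,190)))))
# plug top face centre
print('plugtop',tri(('scene',sc(463,200)),('side',sc(242,95,5,(280,190)))))
ys=np.radians(np.arctan2(dy[1],dy[0]))
print('stylus top',tri(('scene',sc(153,75,6,(215,160))),('side',sc(578-365,80,6,(215,375)))))
for q in [(551,55),(612,55),(608,105),(546,103)]: print('sty corner',plane('side',sc(q[0]-365,q[1],6,(215,375)),.114))
for q in [(440,190),(668,105),(752,297),(515,388)]: print('stand',plane('side',sc(q[0]-365,q[1],6,(215,375)),.05))
for q in [(469,271),(528,291),(503,342),(435,308)]: print('tray',plane('scene',q,.03))
for n,q in [('beaker',(409,372)),('jar',(258,314)),('bottle',(161,226))]: print(n,plane('scene',q,{'beaker':.075,'jar':.045,'bottle':.14}[n]))
```

```text
mm [ 0.5367 -0.0668  0.0903] [np.float64(0.0016596915422559682), np.float64(0.0016596915422558806)] [ 0.5385 -0.0671  0.09  ] [ 0.5356 -0.0646  0.09  ]
pm [ 0.6682 -0.0753  0.0899] [np.float64(0.0012612106415350302), np.float64(0.0012612106415350762)] [ 0.6698 -0.0754  0.09  ] [ 0.6673 -0.0743  0.09  ]
mp [0.5485 0.1126 0.0899] [np.float64(0.0015588408839940205), np.float64(0.0015588408839939335)] [0.5508 0.1125 0.09  ] [0.5475 0.1144 0.09  ]
pp [0.6803 0.1041 0.0897] [np.float64(0.0010707453656450061), np.float64(0.0010707453656451013)] [0.682  0.1041 0.09  ] [0.6796 0.1048 0.09  ]
counter [0.6084 0.0187 0.09  ] -3.815651139503373 -3.69606075283793 0.1319941423376312 0.17972569374397965
aperture (array([ 0.6049, -0.0362,  0.0902]), [np.float64(0.0014652426344070454), np.float64(0.0014652426344069897)])
plugtop (array([0.6137, 0.0762, 0.1265]), [np.float64(0.003065190156562294), np.float64(0.003065190156562297)])
stylus top (array([ 0.4403, -0.3393,  0.1119]), [np.float64(0.0021137123432264527), np.float64(0.0021137123432264497)])
sty corner [ 0.4327 -0.3314  0.114 ]
sty corner [ 0.4468 -0.333   0.114 ]
sty corner [ 0.4453 -0.347   0.114 ]
sty corner [ 0.4313 -0.3447  0.114 ]
stand [ 0.4016 -0.3188  0.05  ]
stand [ 0.4588 -0.3002  0.05  ]
stand [ 0.4757 -0.3581  0.05  ]
stand [ 0.4191 -0.3755  0.05  ]
tray [0.3819 0.2646 0.03  ]
tray [0.3747 0.3899 0.03  ]
tray [0.5513 0.3992 0.03  ]
tray [0.5383 0.258  0.03  ]
beaker [0.7576 0.3095 0.075 ]
jar [0.7704 0.0024 0.045 ]
bottle [ 0.7637 -0.2567  0.14  ]
```

```bash
cat >> h.py <<'E'
def goal(p,yaw,tcp=None):
    s=r.sense();R=s['ee_rot'];pos=s['tcp_pos'] if tcp is None else np.array(tcp)
    y0=np.degrees(np.arctan2(R[1,1],R[0,1]));dw=(yaw-y0+180)%360-180
    print('time %.2f'%s['time_s'],'tcp',pos.round(4),'yaw %.2f'%y0,'tiltx',R[:,0].round(4),'turn x %.2f'%-dw,'shift',(R.T@(np.array(p)-pos)).round(4),'g %.3f'%(s['gripper_width']*.087),'F',s['wrist_force'].round(2))
E
python3 - <<'E'
from h import *
goal((.6055,-.026,.23),176.25,(.193,-.594,.231))
E
```

```text
time 0.15 tcp [ 0.193 -0.594  0.231] yaw 107.97 tiltx [-6.0e-04  1.5e-03 -1.0e+00] turn x -68.28 shift [0.0016 0.413  0.5676] g 0.087 F [-0.1  -0.49 -0.51]
```

Emit:
move_arm(
  increments=[-68.3,0,0,0.001,0.413,0.568,0.06,-68.3,0,0,0.001,0.413,0.568,0.06,-68.3,0,0,0.001,0.413,0.568,0.06,-68.3,0,0,0.001,0.413,0.568,0.06,-68.3,0,0,0.001,0.413,0.568,0.06,-68.3,0,0,0.001,0.413,0.568,0.06,-68.3,0,0,0.001,0.413,0.568,0.06,-68.3,0,0,0.001,0.413,0.568,0.06,-68.3,0,0,0.001,0.413,0.568,0.06,-68.3,0,0,0.001,0.413,0.568,0.06,-68.3,0,0,0.001,0.413,0.568,0.06,-68.3,0,0,0.001,0.413,0.568,0.06],
)

```text
time_s: 1.15
tcp_pos: [0.4875, -0.1879, 0.2299]
ee_rot: [[-0.0, -0.998, 0.064], [0.0, 0.064, 0.998], [-1.0, 0.0, 0.0]]
wrist_force: [0.8, -0.3, -0.7]
gripper_width: 0.69
```

Run:
```python
from h import *
goal((.6055,-.026,.23),176.25);print(r.sense()['joints'])
```

```text
time 1.15 tcp [ 0.4875 -0.1879  0.2299] yaw 176.31 tiltx [-0.e+00  1.e-04 -1.e+00] turn x 0.06 shift [-1.000e-04 -1.074e-01  1.692e-01] g 0.060 F [ 0.81 -0.31 -0.71]
[-3.27306542e+00  1.20749669e+01 -1.38876187e+01 -6.92002168e-03
 -6.40385424e+01 -4.18551135e-01]
```

Emit:
move_arm(
  increments=[0,0,0,0,-0.107,0.169,0.06,0,0,0,0,-0.107,0.169,0.06,0,0,0,0,-0.107,0.169,0.06,0,0,0,0,-0.107,0.169,0.06,0,0,0,0,-0.107,0.169,0.06,0,0,0,0,-0.107,0.169,0.06,0,0,0,0,-0.107,0.169,0.06,0,0,0,0,-0.107,0.169,0.06],
)

```text
time_s: 1.82
tcp_pos: [0.6041, -0.0283, 0.2292]
ee_rot: [[-0.002, -0.998, 0.065], [-0.0, 0.065, 0.998], [-1.0, 0.002, -0.0]]
wrist_force: [-0.4, 0.7, 0.1]
gripper_width: 0.686
```

Run:
```python
from h import *
goal((.612,.0736,.103),176.25);
cv2.imwrite('pics/w1.png',r.capture('wrist')[:,:,::-1])
```

```text
time 1.82 tcp [ 0.6041 -0.0283  0.2292] yaw 176.29 tiltx [-1.6e-03 -2.0e-04 -1.0e+00] turn x 0.04 shift [ 0.1262 -0.0015  0.1022] g 0.060 F [-0.38  0.7   0.09]
```

View pics/w1.png

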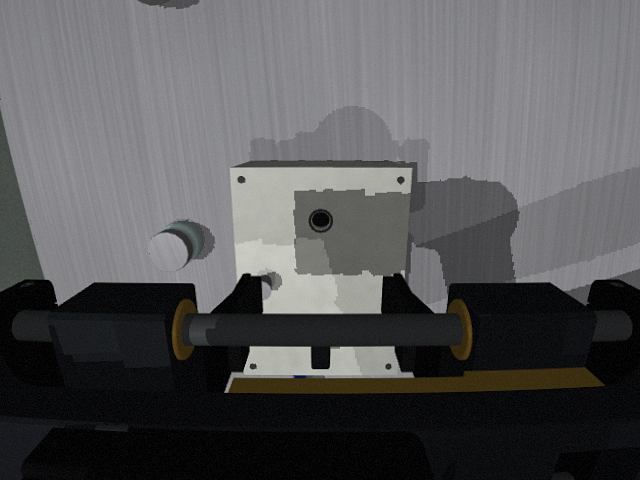

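Wrist view: aperture at (320,220), plug head's far end at (320,358), screws at (241,180), (401,180), (253,366) and (388,366).

Run:
```python
from h import *
np.set_printoptions(precision=4,suppress=True)
s=r.sense();pose=(s['tcp_pos'],s['ee_rot'])
Q=[plane('wrist',q,.09,pose) for q in [(241,180),(401,180),(253,366),(388,366)]]
for q in Q:print(q)
print('c',sum(Q)/4,'ap',plane('wrist',(320.5,219.5),.09,pose),'plug x',plane('wrist',(311.5,358),.12,pose),plane('wrist',(329.5,358),.12,pose))
for a,b in((0,2),(1,3)):
  d=Q[b]-Q[a];print(np.degrees(np.arctan2(-d[0],d[1])))
```

```text
[ 0.6676 -0.0735  0.09  ]
[ 0.5346 -0.0647  0.09  ]
[0.6796 0.1067 0.09  ]
[0.5476 0.1156 0.09  ]
c [0.6073 0.021  0.09  ] ap [ 0.6038 -0.0354  0.09  ] plug x [0.6194 0.0803 0.12  ] [0.6037 0.0814 0.12  ]
-3.803635210532738
-4.121916634284747
```

Emit:
move_arm(
  increments=[0,0,0,0,-0.001,0.103,0.06,0,0,0,0,-0.001,0.103,0.06,0,0,0,0,-0.001,0.103,0.06,0,0,0,0,-0.001,0.103,0.06,0,0,0,0.04,-0.001,0.103,0.06,0,0,0,0.08,-0.001,0.103,0.06,0,0,0,0.1,-0.001,0.103,0.06,0,0,0,0.115,-0.001,0.103,0.06,0,0,0,0.125,-0.001,0.103,0.06,0,0,0,0.125,-0.001,0.103,0.06,0,0,0,0.125,-0.001,0.103,0.06],
)

```text
time_s: 2.78
tcp_pos: [0.6124, 0.0735, 0.1054]
ee_rot: [[0.0, -0.998, 0.066], [-0.0, 0.066, 0.998], [-1.0, -0.0, -0.0]]
wrist_force: [-0.3, -0.5, 0.5]
gripper_width: 0.69
```

Run:
```python
from h import *
goal((.6114,.0745,.104),176.25)
a=cv2.resize(r.capture('side')[170:290,270:400],None,fx=5,fy=5,interpolation=cv2.INTER_CUBIC)
cv2.imwrite('pics/s2.png',a[:,:,::-1])
```

```text
time 2.78 tcp [0.6124 0.0735 0.1054] yaw 176.22 tiltx [ 4.e-04 -3.e-04 -1.e+00] turn x -0.03 shift [0.0014 0.0011 0.001 ] g 0.060 F [-0.27 -0.47  0.46]
```

View pics/s2.png

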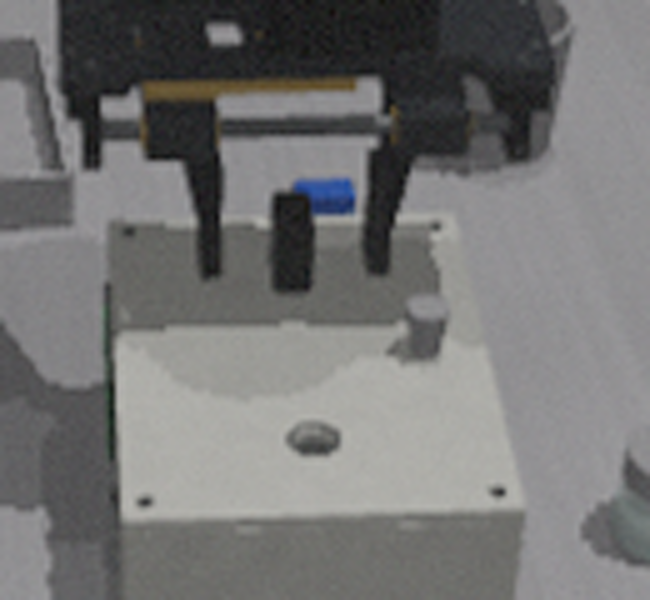

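The fingers straddle the plug symmetrically (crop columns 210/377, plug at 293). Closing.

Emit:
move_arm(
  increments=[0,0,0,0.001,0,0.001,0.0,0,0,0,0.001,0,0.001,0.0,0,0,0,0.001,0,0.001,0.0,0,0,0,0.001,0,0.001,0.0,0,0,0,0.001,0,0.001,0.0,0,0,0,0.001,0,0.001,0.0,0,0,0,0.001,0,0.001,0.0,0,0,0,0.001,0,0.001,0.0],
)

```text
time_s: 3.5
tcp_pos: [0.6123, 0.0755, 0.1038]
ee_rot: [[-0.0, -0.998, 0.065], [-0.0, 0.065, 0.998], [-1.0, 0.0, -0.0]]
wrist_force: [-0.7, -0.3, 0.2]
gripper_width: 0.18
```

Run:
```python
from h import *
goal((.6114,.0745,.104),176.25)
```

```text
time 3.50 tcp [0.6123 0.0755 0.1038] yaw 176.28 tiltx [-1.e-04 -0.e+00 -1.e+00] turn x 0.03 shift [-0.0002  0.0008 -0.0011] g 0.016 F [-0.69 -0.26  0.21]
```

Emit:
move_arm(
  increments=[0,0,0,-0.003,0,0,0.0,0,0,0,-0.006,0,0,0.0,0,0,0,-0.01,0,0,0.0,0,0,0,-0.015,0,0,0.0,0,0,0,-0.02,0,0,0.0,0,0,0,-0.025,0,0,0.0,0,0,0,-0.03,0,0,0.0,0,0,0,-0.04,0,0,0.0,0,0,0,-0.06,0,0,0.0,0,0,0,-0.08,0,0,0.0,0,0,0,-0.1,0,0,0.0,0,0,0,-0.1,0,0,0.0],
)

```text
time_s: 4.5
tcp_pos: [0.6151, 0.076, 0.21]
ee_rot: [[0.01, -0.998, 0.064], [0.002, 0.064, 0.998], [-1.0, -0.01, 0.003]]
wrist_force: [-0.1, 0.2, 0.0]
gripper_width: 0.184
```

Run:
```python
from h import *
goal((.4616,.328,.2),176.25)
for n in('side','scene'):
  cv2.imwrite(f'pics/{n}3.png',r.capture(n)[:,:,::-1])
a=cv2.imread('pics/side3.png')[100:290,180:420];b=cv2.imread('pics/scene3.png')[170:360,280:560]
cv2.imwrite('pics/j3.png',cv2.resize(np.hstack([a,b]),None,fx=1.5,fy=1.5))
```

```text
time 4.50 tcp [0.6151 0.076  0.21  ] yaw 176.34 tiltx [ 0.0104  0.0019 -0.9999] turn x 0.09 shift [0.0089 0.1693 0.2417] g 0.016 F [-0.07  0.2   0.  ]
```

View pics/j3.png

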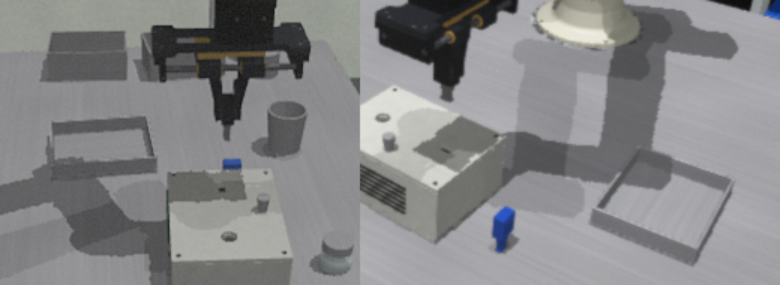

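The plug is out of its socket and in the jaws. Moving over the tray.

Emit:
move_arm(
  increments=[0,0,0,0,0.168,0.242,0.0,0,0,0,0,0.168,0.242,0.0,0,0,0,0,0.168,0.242,0.0,0,0,0,0,0.168,0.242,0.0,0,0,0,0,0.168,0.242,0.0,0,0,0,0,0.168,0.242,0.0,0,0,0,0,0.168,0.242,0.0,0,0,0,0,0.168,0.242,0.0,0,0,0,0,0.168,0.242,0.0,0,0,0,0,0.168,0.242,0.0],
)

```text
time_s: 5.43
tcp_pos: [0.4599, 0.3276, 0.2031]
ee_rot: [[-0.001, -0.998, 0.064], [-0.001, 0.064, 0.998], [-1.0, 0.001, -0.002]]
wrist_force: [0.4, -1.0, 0.4]
gripper_width: 0.181
```

Run:
```python
from h import *
goal((.4616,.328,.045),176.25)
for n in('side','scene'):
  cv2.imwrite(f'pics/{n}4.png',r.capture(n)[:,:,::-1])
a=cv2.imread('pics/side4.png')[100:290,150:390];b=cv2.imread('pics/scene4.png')[170:360,320:600]
cv2.imwrite('pics/j4.png',cv2.resize(np.hstack([a,b]),None,fx=1.5,fy=1.5))
```

```text
time 5.43 tcp [0.4599 0.3276 0.2031] yaw 176.33 tiltx [-0.0012 -0.0014 -1.    ] turn x 0.08 shift [ 0.1581 -0.0019  0.0007] g 0.016 F [ 0.45 -0.96  0.35]
```

View pics/j4.png

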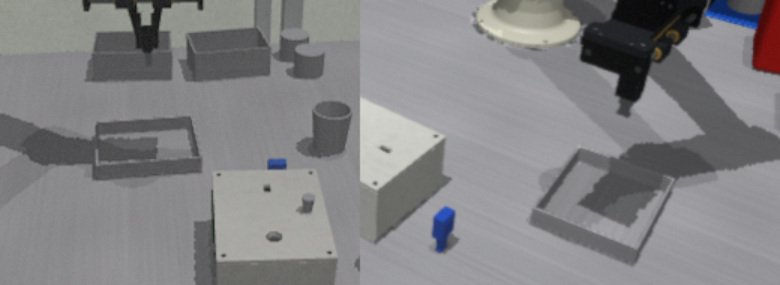

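Emit:
move_arm(
  increments=[0,0,0,0.03,-0.001,0,0.0,0,0,0,0.06,-0.001,0,0.0,0,0,0,0.09,-0.001,0,0.0,0,0,0,0.115,-0.001,0,0.0,0,0,0,0.135,-0.001,0,0.0,0,0,0,0.148,-0.001,0,0.0,0,0,0,0.155,-0.001,0,0.0,0,0,0,0.156,-0.001,0,0.0,0,0,0,0.156,-0.001,0,0.0,0,0,0,0.156,-0.001,0,0.0],
)

```text
time_s: 6.37
tcp_pos: [0.4623, 0.328, 0.0489]
ee_rot: [[0.001, -0.998, 0.065], [0.001, 0.065, 0.998], [-1.0, -0.001, 0.002]]
wrist_force: [-0.3, -0.2, 0.1]
gripper_width: 0.181
```

Run:
```python
from h import *
goal((.4616,.328,.0438),176.25)
a=r.capture('side')[170:250,190:310]
cv2.imwrite('pics/s5.png',cv2.resize(a,None,fx=6,fy=6,interpolation=cv2.INTER_CUBIC)[:,:,::-1])
```

```text
time 6.37 tcp [0.4623 0.328  0.0489] yaw 176.25 tiltx [ 0.0015  0.0014 -1.    ] turn x -0.00 shift [ 0.0051  0.0007 -0.    ] g 0.016 F [-0.28 -0.24  0.12]
```

View pics/s5.png

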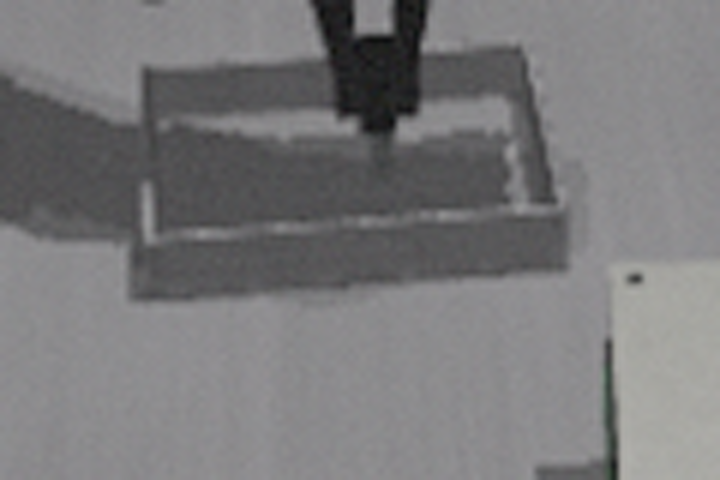

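Plug is over the middle of the tray; lowering it the last few mm.

Emit:
move_arm(
  increments=[0,0,0,0.002,0,0,0.0,0,0,0,0.003,0,0,0.0,0,0,0,0.004,0,0,0.0,0,0,0,0.004,0,0,0.0],
)

```text
time_s: 6.75
tcp_pos: [0.4613, 0.3278, 0.0439]
ee_rot: [[0.0, -0.998, 0.065], [0.0, 0.065, 0.998], [-1.0, -0.0, 0.0]]
wrist_force: [0.1, 0.5, -1.2]
gripper_width: 0.18
```

Run:
```python
from h import *
goal((.4616,.328,.0438),176.25)
```

```text
time 6.75 tcp [0.4613 0.3278 0.0439] yaw 176.28 tiltx [ 0.e+00  1.e-04 -1.e+00] turn x 0.03 shift [ 0.0001 -0.0003  0.0002] g 0.016 F [ 0.08  0.54 -1.2 ]
```

Emit:
move_arm(
  increments=[0,0,0,0.001,0,0,0.0,0,0,0,0.001,0,0,0.0,0,0,0,0.001,0,0,0.0],
)

```text
time_s: 7.0
tcp_pos: [0.4614, 0.3279, 0.0438]
ee_rot: [[0.0, -0.998, 0.064], [-0.0, 0.064, 0.998], [-1.0, -0.0, -0.0]]
wrist_force: [-1.6, -0.8, 4.8]
gripper_width: 0.184
```

Run:
```python
from h import *
goal((.4616,.328,.0438),176.25)
```

```text
time 7.00 tcp [0.4614 0.3279 0.0438] yaw 176.31 tiltx [ 3.e-04 -0.e+00 -1.e+00] turn x 0.06 shift [-0.     -0.0002  0.0001] g 0.016 F [-1.59 -0.82  4.78]
```

Touching the floor (4.8 N up). Releasing to 50 mm, then retreating straight up.

Emit:
move_arm(
  increments=[0,0,0,-0.001,0,0,0.022,0,0,0,-0.001,0,0,0.03,0,0,0,-0.001,0,0,0.05,0,0,0,-0.001,0,0,0.05,0,0,0,-0.001,0,0,0.05,0,0,0,-0.03,0,0,0.05,0,0,0,-0.07,0,0,0.05,0,0,0,-0.11,0,0,0.05,0,0,0,-0.15,0,0,0.05,0,0,0,-0.19,0,0,0.05,0,0,0,-0.19,0,0,0.05],
)

```text
time_s: 7.92
tcp_pos: [0.465, 0.3306, 0.2425]
ee_rot: [[0.014, -0.998, 0.063], [0.011, 0.063, 0.998], [-1.0, -0.013, 0.012]]
wrist_force: [1.6, 0.7, 0.5]
gripper_width: 0.576
```

Run:
```python
from h import *
goal((.4885,-.256,.23),173)
print(r.sense()['joints'])
a=r.capture('side')[170:250,190:310];b=r.capture('scene')[250:350,420:540]
c=np.vstack([a,b])
cv2.imwrite('pics/s6.png',cv2.resize(np.hstack([a,b[:80]]),None,fx=3.3,fy=3.3,interpolation=cv2.INTER_CUBIC)[:,:,::-1])
```

```text
time 7.92 tcp [0.465  0.3306 0.2425] yaw 176.37 tiltx [ 0.0137  0.0115 -0.9998] turn x 3.37 shift [ 0.0061 -0.0604 -0.584 ] g 0.050 F [1.63 0.67 0.54]
[ 51.79210899  15.74612833  -7.13757347   0.23239524 -66.11400619
 -55.51157128]
```

View pics/s6.png

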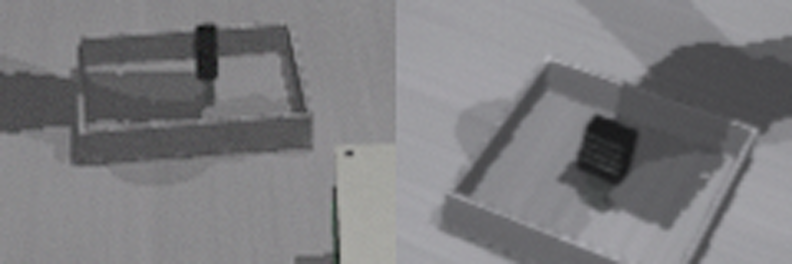

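The plug is standing on its blade in the tray. Heading for the stylus.

Emit:
move_arm(
  increments=[3.4,0,0,0.01,-0.015,-0.655,0.05,3.4,0,0,0.01,-0.015,-0.655,0.05,3.4,0,0,0.01,-0.015,-0.655,0.05,3.4,0,0,0.01,-0.015,-0.655,0.05,3.4,0,0,0.01,-0.015,-0.655,0.05,3.4,0,0,0.01,-0.015,-0.655,0.05,3.4,0,0,0.01,-0.015,-0.655,0.05,3.4,0,0,0.01,-0.015,-0.655,0.05,3.4,0,0,0.01,-0.015,-0.655,0.05,3.4,0,0,0.01,-0.015,-0.655,0.05,3.4,0,0,0.01,-0.015,-0.655,0.05,3.4,0,0,0.01,-0.015,-0.655,0.05],
)

```text
time_s: 9.02
tcp_pos: [0.4389, -0.1735, 0.2236]
ee_rot: [[-0.003, -0.992, 0.124], [0.001, 0.124, 0.992], [-1.0, 0.003, 0.0]]
wrist_force: [1.6, 0.2, 0.0]
gripper_width: 0.577
```

Run:
```python
from h import *
goal((.439,-.325,.23),173)
```

```text
time 9.02 tcp [ 0.4389 -0.1735  0.2236] yaw 172.88 tiltx [-2.9e-03  5.0e-04 -1.0e+00] turn x -0.12 shift [-0.0064 -0.0189 -0.1503] g 0.050 F [1.58 0.21 0.05]
```

Emit:
move_arm(
  increments=[0,0,0,-0.006,-0.018,-0.148,0.05,0,0,0,-0.006,-0.018,-0.148,0.05,0,0,0,-0.006,-0.018,-0.148,0.05,0,0,0,-0.006,-0.018,-0.148,0.05,0,0,0,-0.006,-0.018,-0.148,0.05,0,0,0,-0.006,-0.018,-0.148,0.05,0,0,0,-0.006,-0.018,-0.148,0.05,0,0,0,-0.006,-0.018,-0.148,0.05,0,0,0,-0.006,-0.018,-0.148,0.05],
)

```text
time_s: 9.77
tcp_pos: [0.4399, -0.3196, 0.231]
ee_rot: [[-0.0, -0.993, 0.122], [0.0, 0.122, 0.993], [-1.0, 0.0, 0.0]]
wrist_force: [-0.4, -0.5, 0.3]
gripper_width: 0.579
```

Run:
```python
from h import *
goal((.439,-.339,.071),173)
im=r.capture('wrist')[:,:,::-1];cv2.imwrite('pics/w7.png',im)
cv2.imwrite('pics/w7c.png',cv2.resize(im[130:290,230:410],None,fx=4,fy=4,interpolation=cv2.INTER_CUBIC)[:600])
```

```text
time 9.77 tcp [ 0.4399 -0.3196  0.231 ] yaw 172.98 tiltx [-4.e-04  3.e-04 -1.e+00] turn x -0.02 shift [ 0.16   -0.0016 -0.0194] g 0.050 F [-0.44 -0.49  0.3 ]
```

View pics/w7.png

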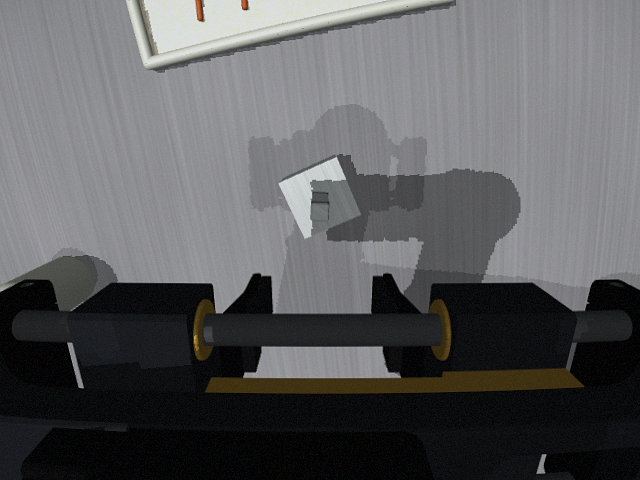

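View pics/w7c.png

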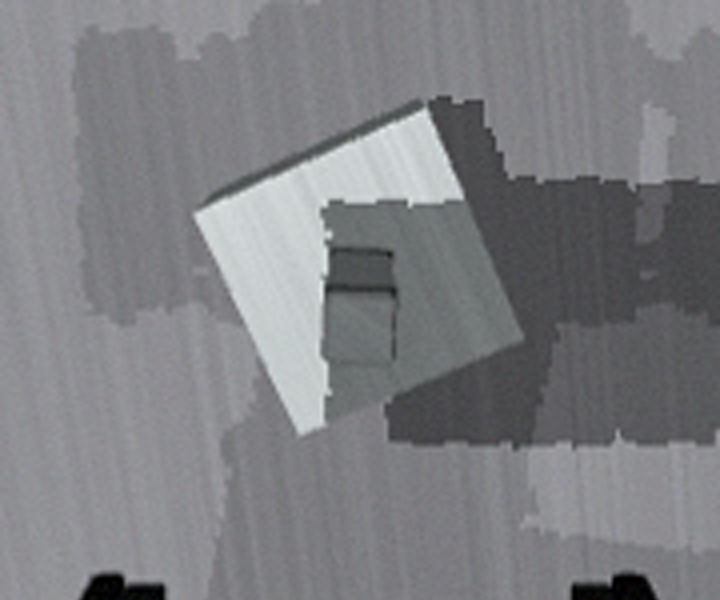

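Crop: handle's top face has corners at (326,290), (396,293), (394,364), (323,360), turned about 2.4° from the tool.

Run:
```python
from h import *
s=r.sense();pose=(s['tcp_pos'],s['ee_rot'])
f=lambda u,v:((u+.5)/4-.5+230,(v+.5)/4-.5+130)
Q=[plane('wrist',f(*q),.114,pose) for q in [(326,290),(396,293),(394,364),(323,360)]]
print(np.array(Q).round(4),(sum(Q)/4).round(4))
a=lambda d:np.degrees(np.arctan2(d[1],d[0]))
print(a(Q[1]-Q[0]),a(Q[2]-Q[3]),a(Q[3]-Q[0])+90,a(Q[2]-Q[1])+90)
goal(np.append((sum(Q)/4)[:2],.071),175.3-4.6)
```

```text
[[ 0.4444 -0.346   0.114 ]
 [ 0.431  -0.3438  0.114 ]
 [ 0.433  -0.3297  0.114 ]
 [ 0.4469 -0.3322  0.114 ]] [ 0.4388 -0.3379  0.114 ]
170.4552069951297 169.63038643341645 170.0808719757742 171.6616838134926
time 9.82 tcp [ 0.44   -0.3197  0.2312] yaw 172.98 tiltx [-1.e-04  2.e-04 -1.e+00] turn x 2.28 shift [ 0.1602 -0.0011 -0.0183] g 0.050 F [ 0.14 -0.32 -0.58]
```

Emit:
move_arm(
  increments=[2.5,0,0,0,-0.001,-0.0185,0.05,2.5,0,0,0.03,-0.001,-0.0185,0.05,2.5,0,0,0.06,-0.001,-0.0185,0.05,2.5,0,0,0.09,-0.001,-0.0185,0.05,2.5,0,0,0.12,-0.001,-0.0185,0.05,2.5,0,0,0.14,-0.001,-0.0185,0.05,2.5,0,0,0.155,-0.001,-0.0185,0.05,2.5,0,0,0.16,-0.001,-0.0185,0.05,2.5,0,0,0.16,-0.001,-0.0185,0.05,2.5,0,0,0.16,-0.001,-0.0185,0.05],
)

```text
time_s: 10.65
tcp_pos: [0.4394, -0.3392, 0.072]
ee_rot: [[0.001, -0.986, 0.166], [-0.001, 0.166, 0.986], [-1.0, -0.001, -0.001]]
wrist_force: [0.4, 0.7, 0.5]
gripper_width: 0.574
```

Run:
```python
from h import *
goal((.4389,-.3383,.071),170.5)
a=r.capture('side')[350:470,180:330];
cv2.imwrite('pics/s8.png',cv2.resize(a,None,fx=5,fy=5,interpolation=cv2.INTER_CUBIC)[:,:,::-1])
```

```text
time 10.65 tcp [ 0.4394 -0.3392  0.072 ] yaw 170.45 tiltx [ 1.1e-03 -8.0e-04 -1.0e+00] turn x -0.05 shift [0.001  0.0006 0.0008] g 0.050 F [0.39 0.66 0.53]
```

View pics/s8.png

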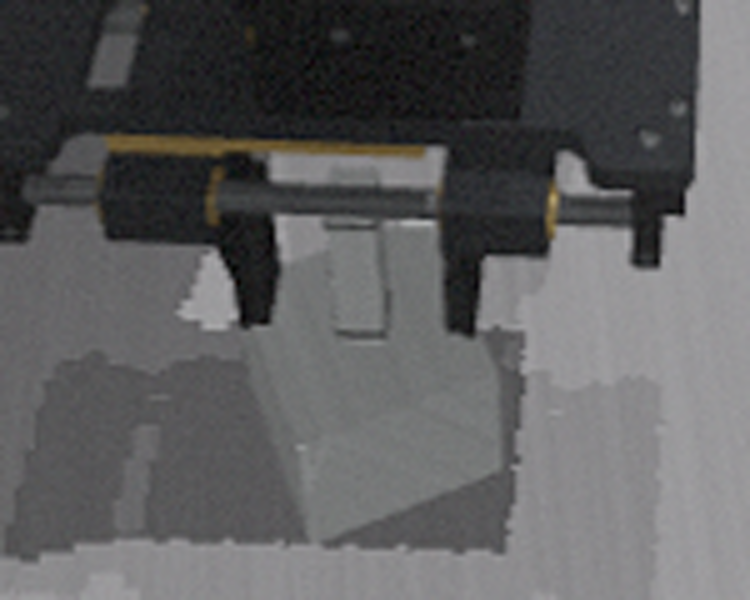

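Fingers straddle the handle (inner edges at 273 and 447, handle at 358). Closing.

Emit:
move_arm(
  increments=[0,0,0,0.001,0,0.001,0.0,0,0,0,0.001,0,0.001,0.0,0,0,0,0.001,0,0.001,0.0,0,0,0,0.001,0,0.001,0.0,0,0,0,0.001,0,0.001,0.0,0,0,0,0.001,0,0.001,0.0,0,0,0,0.001,0,0.001,0.0,0,0,0,0.001,0,0.001,0.0],
)

```text
time_s: 11.37
tcp_pos: [0.4388, -0.3383, 0.0703]
ee_rot: [[0.0, -0.986, 0.167], [-0.0, 0.167, 0.986], [-1.0, -0.0, -0.0]]
wrist_force: [-0.2, 0.2, 0.7]
gripper_width: 0.157
```

Run:
```python
from h import *
goal((.6045,-.036,.23),170.5)
```

```text
time 11.37 tcp [ 0.4388 -0.3383  0.0703] yaw 170.38 tiltx [ 0.e+00 -1.e-04 -1.e+00] turn x -0.12 shift [-0.1597 -0.1129  0.3258] g 0.014 F [-0.16  0.24  0.68]
```

Emit:
move_arm(
  increments=[0,0,0,-0.01,0,0,0.0,0,0,0,-0.02,0,0,0.0,0,0,0,-0.03,0,0,0.0,0,0,0,-0.04,0,0,0.0,0,0,0,-0.05,0,0,0.0,0,0,0,-0.065,0,0,0.0,0,0,0,-0.09,0,0,0.0,0,0,0,-0.12,0,0,0.0,0,0,0,-0.14,0,0,0.0,0,0,0,-0.14,0,0,0.0,0,0,0,-0.14,0,0,0.0],
)

```text
time_s: 12.28
tcp_pos: [0.4392, -0.3384, 0.2124]
ee_rot: [[0.004, -0.986, 0.167], [-0.001, 0.167, 0.986], [-1.0, -0.004, -0.001]]
wrist_force: [-0.1, 0.9, -0.8]
gripper_width: 0.16
```

Run:
```python
from h import *
goal((.6045,-.036,.21),170.4)
a=r.capture('side')[250:460,150:330];
cv2.imwrite('pics/s9.png',cv2.resize(a,None,fx=2.8,fy=2.8,interpolation=cv2.INTER_CUBIC)[:,:,::-1])
```

```text
time 12.28 tcp [ 0.4392 -0.3384  0.2124] yaw 170.37 tiltx [ 0.0039 -0.0012 -1.    ] turn x -0.03 shift [ 0.0027 -0.1123  0.3258] g 0.014 F [-0.12  0.94 -0.82]
```

View pics/s9.png

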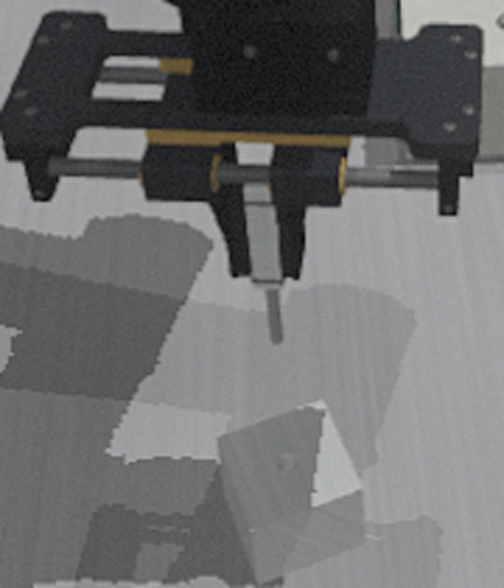

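Emit:
move_arm(
  increments=[0,0,0,0,-0.112,0.326,0.0,0,0,0,0,-0.112,0.326,0.0,0,0,0,0,-0.112,0.326,0.0,0,0,0,0,-0.112,0.326,0.0,0,0,0,0,-0.112,0.326,0.0,0,0,0,0,-0.112,0.326,0.0,0,0,0,0,-0.112,0.326,0.0,0,0,0,0,-0.112,0.326,0.0,0,0,0,0,-0.112,0.326,0.0,0,0,0,0,-0.112,0.326,0.0,0,0,0,0,-0.112,0.326,0.0,0,0,0,0,-0.112,0.326,0.0],
)

```text
time_s: 13.33
tcp_pos: [0.6026, -0.0363, 0.2093]
ee_rot: [[-0.003, -0.986, 0.168], [-0.0, 0.168, 0.986], [-1.0, 0.002, -0.001]]
wrist_force: [0.7, -0.1, 0.8]
gripper_width: 0.161
```

Run:
```python
from h import *
goal((.6045,-.036,.17),170.4)
for n in('side','scene'):
  cv2.imwrite(f'pics/{n}10.png',r.capture(n)[:,:,::-1])
a=cv2.imread('pics/side10.png')[150:290,270:400];b=cv2.imread('pics/scene10.png')[170:310,220:360]
cv2.imwrite('pics/j10.png',cv2.resize(np.hstack([a,b]),None,fx=2.9,fy=2.9,interpolation=cv2.INTER_CUBIC))
```

```text
time 13.33 tcp [ 0.6026 -0.0363  0.2093] yaw 170.34 tiltx [-2.5e-03 -3.0e-04 -1.0e+00] turn x -0.06 shift [ 0.0393 -0.0019  0.0007] g 0.014 F [ 0.73 -0.12  0.79]
```

View pics/j10.png

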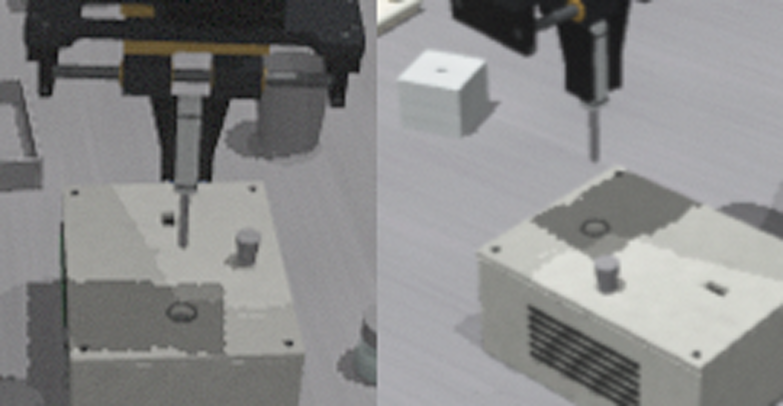

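Tip is above the aperture in both views. Lowering it to about 8 mm above the panel to check the alignment.

Emit:
move_arm(
  increments=[0,0,0,0.015,-0.001,0.001,0.0,0,0,0,0.03,-0.001,0.001,0.0,0,0,0,0.04,-0.001,0.001,0.0,0,0,0,0.045,-0.001,0.001,0.0,0,0,0,0.045,-0.001,0.001,0.0,0,0,0,0.045,-0.001,0.001,0.0,0,0,0,0.045,-0.001,0.001,0.0],
)

```text
time_s: 14.02
tcp_pos: [0.6054, -0.035, 0.1661]
ee_rot: [[0.002, -0.986, 0.167], [-0.0, 0.167, 0.986], [-1.0, -0.002, 0.0]]
wrist_force: [-0.3, -0.4, -0.1]
gripper_width: 0.16
```

Run:
```python
from h import *
goal((.6045,-.036,.131),170.4)
for n in('side','scene'):
  cv2.imwrite(f'pics/{n}11.png',r.capture(n)[:,:,::-1])
a=cv2.imread('pics/side11.png')[210:270,305:365];b=cv2.imread('pics/scene11.png')[210:270,265:325]
cv2.imwrite('pics/j11.png',cv2.resize(np.hstack([a,b]),None,fx=6.6,fy=6.6,interpolation=cv2.INTER_CUBIC))
```

```text
time 14.02 tcp [ 0.6054 -0.035   0.1661] yaw 170.37 tiltx [ 1.7e-03 -1.0e-04 -1.0e+00] turn x -0.03 shift [ 0.0351  0.0007 -0.0011] g 0.014 F [-0.27 -0.42 -0.07]
```

View pics/j11.png

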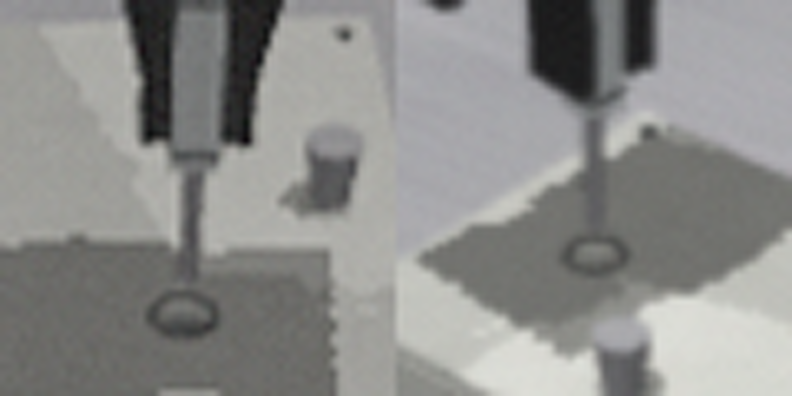

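Run:
```python
from h import *
s=6.6
f=lambda u,v,o:((u+.5)/s-.5+o[0],(v+.5)/s-.5+o[1])
A=(305,210);B=(265,210)
t,e=tri(('side',f(189,281,A)),('scene',f(595-396,236,B)));a,e2=tri(('side',f(183,316,A)),('scene',f(594-396,255,B)))
print(t,e,a,e2,t-a)
```

```text
[ 0.60717352 -0.03364401  0.09969929] [np.float64(0.0022605662371652643), np.float64(0.0022605662371652626)] [ 0.60487537 -0.03656129  0.08970636] [np.float64(0.0017124963869576248), np.float64(0.0017124963869575762)] [0.00229815 0.00291727 0.00999293]
```

Emit:
move_arm(
  increments=[0,0,0,0,0.0015,-0.0025,0.0,0,0,0,0,0.0015,-0.0025,0.0,0,0,0,0,0.0015,-0.0025,0.0,0,0,0,0.005,0.0015,-0.0025,0.0,0,0,0,0.01,0.0015,-0.0025,0.0,0,0,0,0.015,0.0015,-0.0025,0.0,0,0,0,0.02,0.0015,-0.0025,0.0,0,0,0,0.025,0.0015,-0.0025,0.0,0,0,0,0.025,0.0015,-0.0025,0.0,0,0,0,0.025,0.0015,-0.0025,0.0],
)

```text
time_s: 14.95
tcp_pos: [0.6027, -0.0371, 0.1396]
ee_rot: [[-0.001, -0.986, 0.167], [-0.0, 0.167, 0.986], [-1.0, 0.001, -0.0]]
wrist_force: [0.8, 0.1, 0.6]
gripper_width: 0.159
```

Run:
```python
from h import *
goal((.6045,-.036,.131),170.4)
for n in('side','scene'):
  cv2.imwrite(f'pics/{n}12.png',r.capture(n)[:,:,::-1])
a=cv2.imread('pics/side12.png')[210:270,305:365];b=cv2.imread('pics/scene12.png')[210:270,265:325]
cv2.imwrite('pics/j12.png',cv2.resize(np.hstack([a,b]),None,fx=6.6,fy=6.6,interpolation=cv2.INTER_CUBIC))
```

```text
time 14.95 tcp [ 0.6027 -0.0371  0.1396] yaw 170.38 tiltx [-1.2e-03 -3.0e-04 -1.0e+00] turn x -0.02 shift [ 0.0086 -0.0016  0.0013] g 0.014 F [0.83 0.13 0.61]
```

View pics/j12.png

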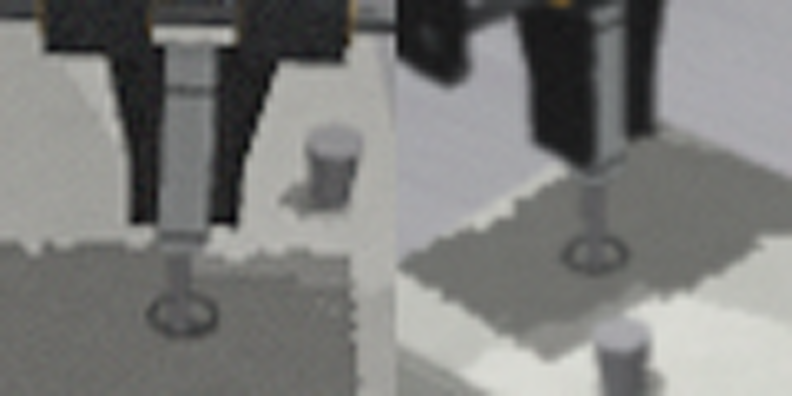

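The shaft is centred in the ring in both views. Pressing.

Emit:
move_arm(
  increments=[0,0,0,0.002,0,0,0.0,0,0,0,0.004,0,0,0.0,0,0,0,0.006,0,0,0.0,0,0,0,0.008,0,0,0.0,0,0,0,0.008,0,0,0.0,0,0,0,0.008,0,0,0.0],
)

```text
time_s: 15.55
tcp_pos: [0.6033, -0.0369, 0.1328]
ee_rot: [[0.001, -0.986, 0.167], [-0.0, 0.167, 0.986], [-1.0, -0.001, 0.0]]
wrist_force: [0.0, -0.4, 3.5]
gripper_width: 0.161
```

Run:
```python
from h import *
goal((.6045,-.036,.131),170.4)
```

```text
time 15.55 tcp [ 0.6033 -0.0369  0.1328] yaw 170.39 tiltx [ 0.0011 -0.     -1.    ] turn x -0.01 shift [ 0.0018 -0.001   0.0011] g 0.014 F [ 0.02 -0.44  3.47]
```

Emit:
move_arm(
  increments=[0,0,0,0.001,0,0,0.0,0,0,0,0.002,0,0,0.0,0,0,0,0.0025,0,0,0.0,0,0,0,0.0025,0,0,0.0,0,0,0,0.0025,0,0,0.0],
)

```text
time_s: 15.97
tcp_pos: [0.6034, -0.037, 0.1306]
ee_rot: [[0.001, -0.986, 0.167], [-0.0, 0.167, 0.986], [-1.0, -0.001, 0.0]]
wrist_force: [-0.9, 0.4, 5.9]
gripper_width: 0.159
```

Run:
```python
from h import *
goal((.6045,-.036,.131),170.4)
```

```text
time 15.97 tcp [ 0.6034 -0.037   0.1306] yaw 170.40 tiltx [ 1.4e-03 -1.0e-04 -1.0e+00] turn x -0.00 shift [-0.0004 -0.001   0.0011] g 0.014 F [-0.88  0.38  5.89]
```

Emit:
move_arm(
  increments=[0,0,0,0.0005,0,0,0.0,0,0,0,0.001,0,0,0.0,0,0,0,0.0015,0,0,0.0,0,0,0,0.0015,0,0,0.0,0,0,0,0.0015,0,0,0.0,0,0,0,0.0015,0,0,0.0],
)

```text
time_s: 16.47
tcp_pos: [0.6034, -0.037, 0.1303]
ee_rot: [[0.002, -0.986, 0.166], [-0.0, 0.166, 0.986], [-1.0, -0.002, -0.0]]
wrist_force: [-2.3, 1.8, 11.2]
gripper_width: 0.158
```

Run:
```python
from h import *
goal((.6045,-.036,.131),170.4)
for n in('side','scene'):
  cv2.imwrite(f'pics/{n}13.png',r.capture(n)[:,:,::-1])
goal((.6045,-.036,.131),170.4)
a=cv2.imread('pics/side13.png')[150:310,200:420];b=cv2.imread('pics/scene13.png')[200:360,240:540]
cv2.imwrite('pics/j13.png',cv2.resize(np.hstack([a,b]),None,fx=1.5,fy=1.5,interpolation=cv2.INTER_CUBIC))
```

```text
time 16.47 tcp [ 0.6034 -0.037   0.1303] yaw 170.42 tiltx [ 1.9e-03 -4.0e-04 -1.0e+00] turn x 0.02 shift [-0.0007 -0.0009  0.0012] g 0.014 F [-2.28  1.8  11.16]
time 16.57 tcp [ 0.6034 -0.037   0.1303] yaw 170.42 tiltx [ 1.9e-03 -4.0e-04 -1.0e+00] turn x 0.02 shift [-0.0007 -0.0009  0.0011] g 0.014 F [-2.58  1.75 10.76]
```

View pics/j13.png

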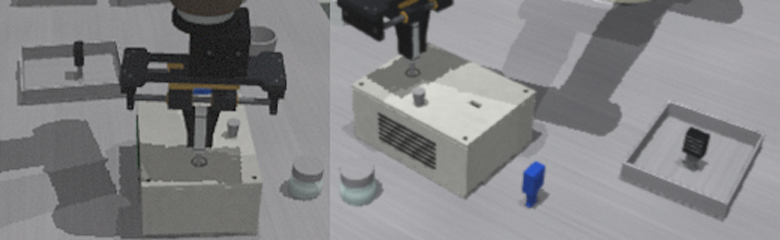

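The force doubled (5.9 to 11 N) for 0.3 mm of travel, so the button is on its stop. The plug still stands in the tray. Handing in.

Run:
```python
from h import *
print(r.finish_job());goal((.6045,-.036,.131),170.4)
```

```text
the job is handed in; nothing more can be done
None
the job is handed in; nothing more can be done
```

I pulled the plug straight up out of its socket and lowered it into the tray until it touched the floor (4.8 N) before letting go. Then I took the stylus from its stand, put its tip through the aperture and pressed the button onto its stop. I handed in at about 16.6 s of the 61 s, with the stylus still gripped and pressing.

**Last checks before handing in:**
- **Button:** the push was about 11 N. It rose from 5.9 N over only 0.3 mm of travel, and the TCP height was within 1 mm of the height I predicted for fully down. Both say the button was on its stop.
- **Stylus:** the gripper opening was 14 mm, which matches the handle. The shaft looked centred in the aperture in both fixed views, and the tip was about 24 mm below the panel by calculation.
- **Plug:** it was standing upright on its blade near the middle of the tray, untouched.
- **Beaker, bottle and jar:** the arm kept clear of all three. The jar and what shows of the beaker looked unmoved in the last crops. The bottle was outside those crops, so I didn't check it at the end.

**Disagreements:** camera and arm readings differed by 1–3 mm at the aperture, so I shifted the tip by about 3 mm before inserting it. A sideways force of about 3 N remained during the final press. No checks failed, and handing in reports no verdict.

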